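# Start the test kiln at the bench switches

### The job

Switch on the glaze-test kiln at its bench switches, lightly with a fingertip: press the round key first (vent fan), then the square key (controller), then the long bar key (heating), each fully in, where it stays. Leave the mushroom-shaped stop alone, and neither lift nor shift the jars, tile, label roll, tools and other things standing about.

Things in the scene. Friction and masses are not known exactly. Their poses are not given: they have to be found in the camera images.
- vent_switch: switch station fixed to the bench: grey plastic box 76 x 76 mm, 45 mm high, bearing one black key at the middle of its lid, a ROUND flat-topped key, 42 mm diameter (starts the vent fan). Origin: centre of its underside on the bench; z up; its cable gland sticks out at +x.
- vent_top (a point): centre of the top face of the vent key; moves with the key. Out it stands 67 mm above the bench (22 mm above the lid, 19 mm above the steel collar round it); fully in, 57 mm.
- vent_key (a joint): how far this key's latching stem is pushed in, straight down: 0 = out, 0.010 m = fully in. It moves at about 3 N, has no return spring and stays where it is left. The cap is sprung on the stem: pushed on beyond fully in it sinks about 3 mm more per 10 N, and comes back up when let go.
- control_switch: switch station fixed to the bench: grey plastic box 76 x 76 mm, 45 mm high, bearing one black key at the middle of its lid, a SQUARE flat-topped key, 40 x 40 mm (switches the controller on). Origin: centre of its underside on the bench; z up; its cable gland sticks out at +x.
- control_top (a point): centre of the top face of the control key; moves with the key. Out it stands 67 mm above the bench (22 mm above the lid, 19 mm above the steel collar round it); fully in, 57 mm.
- control_key (a joint): how far this key's latching stem is pushed in, straight down: 0 = out, 0.010 m = fully in. It moves at about 3 N, has no return spring and stays where it is left. The cap is sprung on the stem: pushed on beyond fully in it sinks about 3 mm more per 10 N, and comes back up when let go.
- heat_switch: switch station fixed to the bench: grey plastic box 76 x 76 mm, 45 mm high, bearing one black key at the middle of its lid, a long BAR key, 22 mm along the station's x and 64 mm along its y, flat-topped (switches the heating on). Origin: centre of its underside on the bench; z up; its cable gland sticks out at +x.
- heat_top (a point): centre of the top face of the heat key; moves with the key. Out it stands 67 mm above the bench (22 mm above the lid, 19 mm above the steel collar round it); fully in, 57 mm.
- heat_key (a joint): how far this key's latching stem is pushed in, straight down: 0 = out, 0.010 m = fully in. It moves at about 3 N, has no return spring and stays where it is left. The cap is sprung on the stem: pushed on beyond fully in it sinks about 3 mm more per 10 N, and comes back up when let go.
- stop_switch: switch station fixed to the bench: grey plastic box 76 x 76 mm, 45 mm high, bearing one black key at the middle of its lid, a MUSHROOM head, 54 mm diameter, domed, on a thin stem (emergency stop, must stay out). Origin: centre of its underside on the bench; z up; its cable gland sticks out at +x.
- stop_top (a point): centre of the top face of the stop key; moves with the key. Out it stands 77 mm above the bench (32 mm above the lid).
- stop_key (a joint): how far this key's latching stem is pushed in, straight down: 0 = out, 0.010 m = fully in. It moves at about 3 N, has no return spring and stays where it is left. The cap is sprung on the stem: pushed on beyond fully in it sinks about 3 mm more per 10 N, and comes back up when let go.
- tile: bystander, loose: flat rectangular glazed test tile, 72 x 48 x 9 mm. Origin: centre of its underside.
- wide_jar: bystander, loose: screw-lid glaze jar, 57 mm diameter, 68 mm high, the wider of the two jars. Origin: centre of its underside.
- slim_jar: bystander, loose: screw-lid glaze jar, 53 mm diameter, 70 mm high, the slimmer of the two jars. Origin: centre of its underside.
- stilt: bystander, loose: three-armed kiln stilt, 44 x 39 x 16 mm. Origin: centre of its underside.
- brush: bystander, loose: thin brush lying flat, 19 x 170 x 19 mm. Origin: centre of its underside.
- roll: bystander, loose: small ring-shaped roll of labels lying flat, 60 mm diameter, 26 mm high. Origin: centre of its underside.
- cutter: bystander, loose: knife-like cutter lying flat, 18 x 158 x 14 mm. Origin: centre of its underside.
- impulse_sealer: bystander, fixed: long blue bag sealer with its press arm shut, its base 80 mm wide and 310 mm long, its black grip pointing toward the robot, 420 mm overall, nowhere higher than 100 mm above the bench; origin near its middle, its grip lies toward its own +y.
There are look-alikes about, which are no part of the job. What is shaped like the control_switch but turquoise is not meant.

How it is judged (in metres and radians):
On the way, in this order (a step that is already met when the one before it is completed fails the run):
1. the round key is in (value of joint vent_key above 0.006 m), for 0.1 s.
2. the square key is in (value of joint control_key above 0.006 m), for 0.1 s.
3. the bar key is in (value of joint heat_key above 0.006 m), for 0.1 s.
At the end, for the whole second after the job is handed in: The round, square and bar keys are each pushed in by more than 6 of their 10 mm, the mushroom stop by less than 2 mm, and every bystander is within 15 mm of where it stood (value of joint each of vent_key, control_key, heat_key above 0.006 m and value of joint stop_key below 0.002 m and distance of each of tile, wide_jar, slim_jar, stilt, brush, roll, cutter from where it was at the start of the episode below 0.015 m); the robot touches nothing.
It fails at once if the square key is pushed in (over 3 mm) before the round key is in (value of joint control_key above 0.003 m and value of joint vent_key below 0.006 m).
It fails at once if the bar key is pushed in (over 3 mm) before the square key is in (value of joint heat_key above 0.003 m and value of joint control_key below 0.006 m).
It fails at once if the mushroom stop is pushed in over 2 mm (value of joint stop_key above 0.002 m).
It fails at once if a switch is pressed hard, with more than 25 N (contact force between anything else and vent_switch above 25 N or contact force between anything else and control_switch above 25 N or contact force between anything else and heat_switch above 25 N or contact force between anything else and stop_switch above 25 N).
It fails at once if a bystander is lifted or shifted by more than 15 mm (distance of any of tile, wide_jar, slim_jar, stilt, brush, roll, cutter from where it was at the start of the episode above 0.015 m).
It also fails if it takes over 64 s, if anything falls off the work surface, if the arm or the gripper's body presses on something with over 40 N, if the wrist force passes 120 N, or if a joint passes its speed limit or range.

### The arm

A 6-joint arm with a two-finger parallel gripper is mounted at the origin on the work surface; the furniture and walls round the work are solid. World frame = base frame: x ahead of the robot, y to its left, z up, the work surface at z = 0. Lengths are in mm, angles in rad, forces in N, time in s.
With the tool pointing down it reaches from about 275 to 750 mm from the base axis. Payload 10.2 kg.
Tool frame: the origin (TCP) lies between the finger pads; the fingertips stand 17 mm ahead of it and the grasp point (between the pads) lies 2 mm behind it (tips_ahead is the distance from the TCP to the fingertips, in mm); z points along the fingers, y is the line along which they close (so a half turn about z gives the same grasp; the last joint's range is limited). The gripper opens to 85 mm and grips with 20 to 120 N. Pads are 22 mm wide; open, the fingers measure 114 mm over their backs; the gripper's body (76 mm by 85 mm) begins 54 mm behind the grasp point. The pads swing forward as they close: fully open they stand 13 mm farther back than shut.
Start: joints at [0.889, 0.313, 1.498, -0, 1.331, -0.223], TCP at [232.521, 470.707, 217.994] pointing down, gripper open.
Joint ranges: [-2.94, 2.94], [-0.97, 2.17], [0.19, 2.56], [-1.23, 4.37], [0.02, 3.11], [-2.88, 2.88]. Speed limits (rad/s): [2.39, 2.39, 3.01, 3.14, 3.14, 3.14].

### API

Orientations are given as a unit quaternion [w, x, y, z].
In Python, from rig import sense, capture, finish_job, boxes_of, tips_ahead gives the robot as it stands.
- The arm moves only by the tool drive_tool, never from a script. Its argument "commands" is text: rows parted by semicolons, each of 7 numbers parted by spaces: the shift along the world's x, y, z in units of 0.1 m (1.0 is 0.1 m), then the turn, a rotation vector about the world's x, y, z in units of pi/4 rad (1.0 is pi/4 rad), then the opening in per cent of the stroke, from 0 (shut) to 100 (fully open). A call has 1 to 20 rows; each row shifts and turns the commanded pose from where the row before left it; what a row does not reach is not made up. A row lasts 1/12 s, in which the tool goes at most 41.7 mm and 7.16 degrees, less where a joint would pass 70% of its speed; a pose out of reach is approached as far as the arm can. A call with a number of a shift or a turn outside -1 to 1 is refused whole. A call with a gripper value outside its range is refused whole. The fingers move at their own pace and stop on an object; "force" is the grip in N (left out, the last holds). Time passes only in rows, so rows that do not move let the fingers close. It gives the time, the measured TCP pose, the force, the opening and the grip force at its end, in the units of the state.
- sense(): the state, without advancing time (a new reading comes with each control period).
- capture(name): name is "scene" or "side" or "wrist"; returns a dict with "pixels" (400x640x3 uint8, blue, green, red), "fov_y" (degrees; the focal length in pixels is half the picture's height over the tangent of half this angle, whatever the lens; pixels are square), "cx", "cy" (the principal point, pixels), "position" and "attitude" of the camera in the world; the wrist camera has in their place "tool_from_camera" (4x4, takes a point from camera to tool coordinates, whose origin is the TCP and whose axes are the flange's). Camera axes: x right, y down, z forward; pixel columns grow to the right and rows downward; lengths in mm; the calibration is good to about 2 mm. A picture is of the moment at which its call begins: read the wrist's pose just before it. There is no depth.
- finish_job(): hands the job in; it is judged then, once.
Trained networks look in a picture, given as the dict that the camera call returned (one of the last four; its "shot" number tells which), for a name from the list of things; names that differ only in an ending like _2 or _b are one class to them, and where a whole thing is asked for, a point or a joint stands for the part that bears it (a point fixed in the world has none). Each returns a list of dicts, best first, with "confidence" (0 to 1); they miss things now and then, are a little off and sometimes report something else, mostly with a low value. They report only what shows in the picture. A call takes as long as a camera call. They do not tell look-alikes from the thing itself.
- boxes_of(picture, name): "position" ([column, row] in pixels, amid what is visible of it).
The state is a dict: "time_s": time; "joints": joint angles; "dq": joint speeds; "tau": joint torques, N m; "eef_pos": TCP position; "ee_rot": TCP orientation; "force": force on the tool from outside, world axes, zero at the start; "wrist_torque": the same for the moment, N m; "grip_width": opening from 0.0 (shut) to 1.0 (fully open); "grip_force": force on a finger pad.
Only numpy, scipy, OpenCV 4.12 (cv2) and the standard library are available. Lean on these libraries where they do the work, as an engineer would, in place of code of your own. Each camera call takes 0.05 s, during which the arm holds its last target. There are 200 camera calls.

## Working session

There is one attempt and no reset: what is moved stays moved. The work goes in short steps, Python scripts to look and compute and a tool call to move; the robot and the scene stay as the last step left them, time stands still between calls to the robot, and variables do not carry over. Pictures are saved under pics/ and viewed, at most 10 in all, crops included, and the job is handed in when it is done.

Besides the shell and the picture viewer there is one more tool, called by a JSON object that holds its "name" and its "arguments". drive_tool: Moves the arm, as the interface text tells. Shifts and turns lie within -1 to 1; 1 stands for 0.1 m of shift or pi/4 rad of turn. Its arguments: {"type":"object","properties":{"commands":{"type":"string"},"force":{"type":"number"}},"required":["commands"]}

```bash
mkdir -p pics
cat > h.py <<'E'
import numpy as np,cv2
from rig import *
from scipy.spatial.transform import Rotation as R
def rot(q): return R.from_quat([q[1],q[2],q[3],q[0]]).as_matrix()
def cam(p,s=None):
    f=200/np.tan(np.radians(p['fov_y'])/2)
    if 'tool_from_camera' in p:
        T=np.eye(4);T[:3,:3]=rot(s['ee_rot']);T[:3,3]=s['eef_pos'];T=T@np.array(p['tool_from_camera'])
        return f,T[:3,:3],T[:3,3]
    a=np.array(p['attitude']); a=rot(a) if a.size==4 else a
    return f,a,np.array(p['position'])
def at(p,px,z,s=None):
    f,A,o=cam(p,s); d=A@np.array([(px[0]-p['cx'])/f,(px[1]-p['cy'])/f,1]); return (o+d*(z-o[2])/d[2]).round(1)
E
python3 - <<'E'
from h import *
s=sense();print(s)
for n in ['scene','side','wrist']:
    s=sense();p=capture(n);cv2.imwrite(f'pics/{n}.png',p['pixels'])
    print(n,{k:v for k,v in p.items() if k!='pixels'})
    for o,z in [('vent_top',67),('control_top',67),('heat_top',67),('stop_top',77)]+([('wide_jar',35),('slim_jar',35),('impulse_sealer',50),('roll',13)] if n=='scene' else []):
        for b in boxes_of(p,o)[:4]: print(o,np.round(b['position']),round(b['confidence'],2),at(p,b['position'],z,s))
E
```

```text
{'time_s': 0.0, 'joints': array([ 8.88599423e-01,  3.13446644e-01,  1.49846991e+00,  1.72337883e-05,
        1.33098550e+00, -2.23394964e-01]), 'dq': array([ 6.55857801e-04, -1.00926515e-04, -4.40711176e-04, -5.71944450e-05,
       -3.65323241e-04, -5.45742231e-04]), 'tau': array([-3.83520364e-04, -4.12268543e+01, -2.59742332e+01, -2.89867821e-04,
        4.15216389e-03, -2.43664749e-05]), 'eef_pos': array([232.33114254, 470.4799231 , 217.42444481]), 'ee_rot': array([-2.93945207e-04,  2.27396177e-01,  9.73802110e-01, -5.85064016e-04]), 'force': array([0.47531209, 0.20404665, 0.34128522]), 'wrist_torque': array([-0.00352315,  0.02915741, -0.00063321]), 'grip_force': 0.0, 'grip_width': 0.9990308701979643}
scene {'fov_y': 44.912872470622915, 'cx': 315.9345481266391, 'cy': 196.25669405691698, 'position': array([-477.20101915, -863.48027373,  792.46459951]), 'attitude': array([-0.43140504,  0.78194375, -0.38970814,  0.22490271]), 'shot': 1}
vent_top [261. 185.] 0.43 [420.6 -10.   67. ]
control_top [400. 281.] 0.91 [ 297.4 -535.9   67. ]
control_top [327. 219.] 0.6 [ 397.5 -265.5   67. ]
c
[... 746 characters left out ...]
[282. 224.] 0.32 [ 319.4 -220.7   67. ]
control_top [350. 300.] 0.88 [ 294.7 -536.4   67. ]
control_top [322. 220.] 0.65 [ 410.9 -268.7   67. ]
control_top [282. 146.] 0.37 [547.  151.3  67. ]
heat_top [378. 208.] 0.77 [ 565.6 -308.1   67. ]
wrist {'fov_y': 62.42479485282113, 'cx': 324.49976555418465, 'cy': 200.5801361621637, 'tool_from_camera': array([[-7.65569131e-04, -9.58338234e-01, -2.85634807e-01,
         7.21221482e+01],
       [ 9.99999631e-01, -8.44884514e-04,  1.54449963e-04,
         2.83653726e-01],
       [-3.89343730e-04, -2.85634583e-01,  9.58338528e-01,
        -1.55202851e+02],
       [ 0.00000000e+00,  0.00000000e+00,  0.00000000e+00,
         1.00000000e+00]]), 'shot': 3}
```

Run:
```python
import cv2
for n in ['scene','side']:
    i=cv2.imread(f'pics/{n}.png')[120:345,200:500]
    cv2.imwrite(f'pics/{n}_c.png',cv2.resize(i,(800,600),interpolation=cv2.INTER_CUBIC))
```

```text
(no output)
```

View pics/scene_c.png

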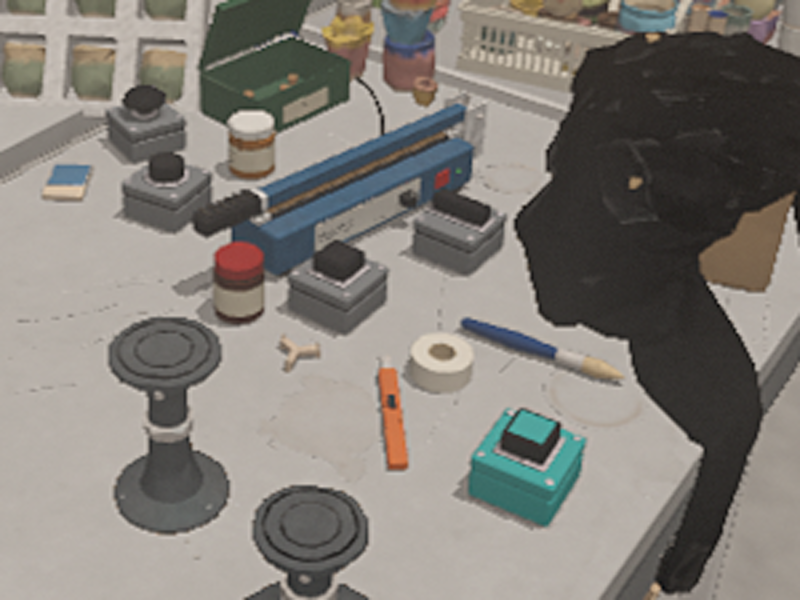

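View pics/side_c.png

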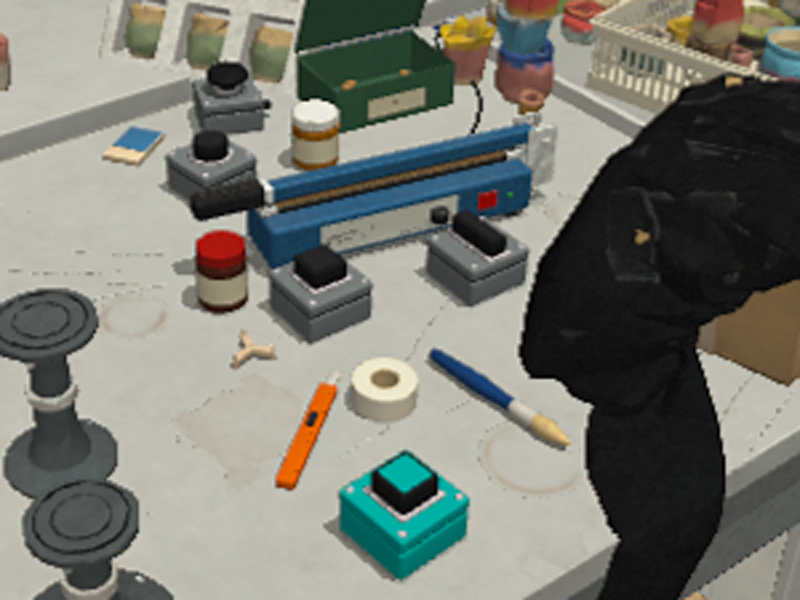

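The views show round key (scene ≈262,182; side ≈279,174), stop mushroom behind it (254,156), grey square key (327,217 / 320,219), bar key (373,197 / 380,207), and the turquoise decoy near the front. A black shape at right needs checking in the full frame.

Run:
```python
from h import *
P={n:capture(n) for n in ('scene','side')}
pts={'vent':((262.2,181.9),(279,174)),'ctl':((327.5,217),(320,219)),'heat':((373,197),(380,207)),'stop':((254,156.5),(285.5,148)),'blackelbow':((395,201),(395,255))}
for k,(a,b) in pts.items():
    M=[];
    L=[]
    for n,px in (('scene',a),('side',b)):
        p=P[n];f,A,o=cam(p);d=A@np.array([(px[0]-p['cx'])/f,(px[1]-p['cy'])/f,1]);d/=np.linalg.norm(d);L.append((o,d))
    S=sum(np.eye(3)-np.outer(d,d) for o,d in L);v=sum((np.eye(3)-np.outer(d,d))@o for o,d in L)
    print(k,np.linalg.solve(S,v).round(), at(P['scene'],a,67),at(P['side'],b,67))
for q in [(0,0,0),(0,0,400),tuple(sense()['eef_pos'])]:
    for n in P:
        f,A,o=cam(P[n]);c=A.T@(np.array(q)-o);print(q,n,c[:2]/c[2]*f+[P[n]['cx'],P[n]['cy']])
```

```text
vent [452.  13.  56.] [437.3  -0.9  67. ] [444.   -1.1  67. ]
ctl [ 414. -256.   61.] [ 405.2 -262.3   67. ] [ 410.9 -260.6   67. ]
heat [ 586. -296.   55.] [ 567.4 -306.2   67. ] [ 574.2 -308.3   67. ]
stop [555. 141.  60.] [544.2 130.9  67. ] [548.7 130.9  67. ]
blackelbow [ 491. -439.   91.] [ 587.2 -366.3   67. ] [ 470.8 -480.8   67. ]
(0, 0, 0) scene [142.37663656 276.65508571]
(0, 0, 0) side [135.20726974 245.20667052]
(0, 0, 400) scene [107.63820912 123.91189321]
(0, 0, 400) side [ 98.90847581 102.10116794]
(np.float64(232.51866307818764), np.float64(470.69357070722515), np.float64(217.99427407877747)) scene [ 97.22657569 116.92944268]
(np.float64(232.51866307818764), np.float64(470.69357070722515), np.float64(217.99427407877747)) side [146.73746718  93.65217148]
```

View pics/scene.png

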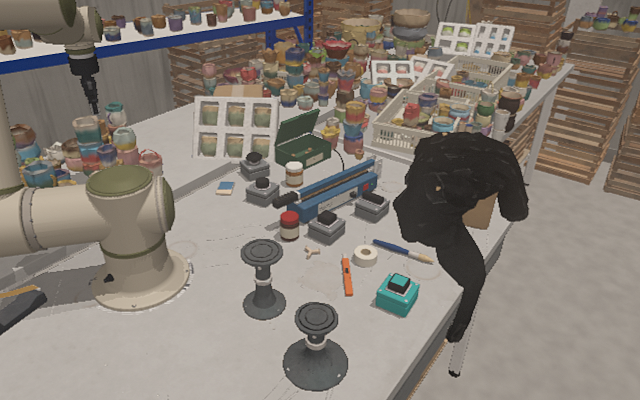

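The full frame shows the robot at left, the keys in the middle, and a black draped thing at the right edge (columns 395–525), near the bar key. I'll raise, move over the round key and look from above.

{"name": "drive_tool", "arguments": {"commands": "0 0 0.4 0 0 0 0;0 0 0.4 0 0 0 0;0.16 -0.36 0 0 0 0 0;0.16 -0.36 0 0 0 0 0;0.16 -0.36 0 0 0 0 0;0.16 -0.36 0 0 0 0 0;0.16 -0.36 0 0 0 0 0;0.16 -0.36 0 0 0 0 0;0.16 -0.36 0 0 0 0 0;0.16 -0.36 0 0 0 0 0;0.16 -0.36 0 0 0 0 0;0.16 -0.36 0 0 0 0 0;0.16 -0.36 0 0 0 0 0;0.16 -0.36 0 0 0 0 0;0.16 -0.38 -0.1 0 0 0 0;0 0 0 0 0 0 0;0 0 0 0 0 0 0;0 0 0 0 0 0 0"}}

```text
time_s: 2.55
eef_pos: [440.1, 1.7, 288.3]
ee_rot: [-0.0, 0.227, 0.974, 0.0]
force: [0.6, 1.2, -0.1]
grip_width: 0.002
grip_force: 0.0
```

Run:
```python
from h import *
s=sense();print(s['eef_pos'],s['ee_rot'],s['joints'],s['force'],s['grip_width']);p=capture('wrist');cv2.imwrite('pics/w1.png',p['pixels'])
print(tips_ahead() if callable(tips_ahead) else tips_ahead)
for o,z in [('vent_top',67),('control_top',67),('heat_top',67),('stop_top',77)]:
    for b in boxes_of(p,o)[:4]: print(o,np.round(b['position']),round(b['confidence'],2),at(p,b['position'],z,s))
```

```text
[440.073981     1.7192521  288.29602754] [-3.54976646e-05  2.27495690e-01  9.73779079e-01  1.25027331e-04] [-2.63698636e-01  7.64899965e-02  1.60333284e+00  2.48957424e-04
  1.46184932e+00 -1.37551171e+00] [ 0.55917545  1.2479445  -0.14446234] 0.0019729087282295073
17.0
vent_top [338. 171.] 0.93 [451.   13.9  67. ]
vent_top [334. 173.] 0.15 [451.1   9.6  67. ]
control_top [140. 236.] 0.85 [ 415.9 -239.4   67. ]
control_top [456. 192.] 0.56 [536.5 128.5  67. ]
stop_top [468. 200.] 0.93 [546.2 134.6  77. ]
```

View pics/w1.png

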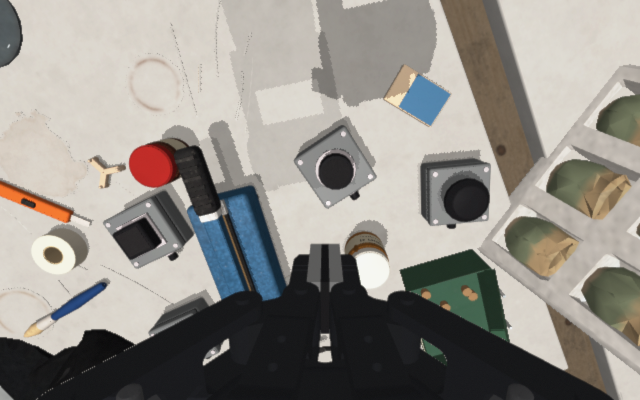

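The wrist view shows the round key at (336,171), stop at (468,200), square key at (138,237). Descend nearer to the round key and re-measure.

{"name": "drive_tool", "arguments": {"commands": "0.05 0.05 -0.3 0 0 0 0;0.05 0.06 -0.35 0 0 0 0;0 0 -0.35 0 0 0 0;0 0 -0.3 0 0 0 0;0 0 0 0 0 0 0;0 0 0 0 0 0 0;0 0 0 0 0 0 0"}}

```text
time_s: 3.38
eef_pos: [451.2, 12.4, 160.2]
ee_rot: [0.002, 0.227, 0.974, 0.0]
force: [0.4, -0.1, 0.1]
grip_width: 0.006
grip_force: 0.0
```

Run:
```python
from h import *
s=sense();print(s['eef_pos'],s['force']);p=capture('wrist');cv2.imwrite('pics/w2.png',p['pixels'])
for o,z in [('vent_top',67),('control_top',67),('stop_top',77),('wide_jar',34)]:
    for b in boxes_of(p,o)[:4]: print(o,np.round(b['position']),round(b['confidence'],2),at(p,b['position'],z,s))
```

```text
[451.23059697  12.4060752  160.15939459] [ 0.39180181 -0.08001381  0.0538927 ]
vent_top [323. 195.] 0.59 [449.  13.  67.]
control_top [ 41. 290.] 0.95 [ 417.3 -240.4   67. ]
stop_top [516. 234.] 0.74 [541.3 134.4  77. ]
stop_top [513. 235.] 0.5 [541.1 132.1  77. ]
wide_jar [373. 282.] 0.88 [556.1  12.8  34. ]
```

View pics/w2.png

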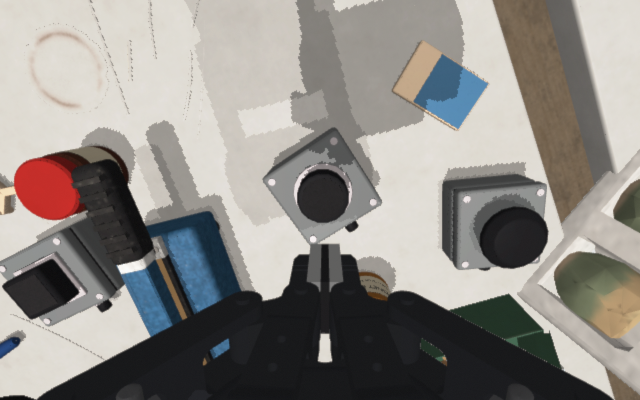

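The round key is centred at (323,195) → (449,13), right under the fingertips. Going down.

{"name": "drive_tool", "arguments": {"commands": "-0.02 0 -0.25 0 0 0 0;0 0 -0.25 0 0 0 0;0 0 -0.17 0 0 0 0;0 0 -0.05 0 0 0 0;0 0 0 0 0 0 0;0 0 -0.03 0 0 0 0;0 0 -0.03 0 0 0 0;0 0 -0.02 0 0 0 0;0 0 0 0 0 0 0;0 0 0 0 0 0 0"}}

```text
time_s: 4.47
eef_pos: [448.4, 12.4, 78.5]
ee_rot: [0.0, 0.227, 0.974, -0.0]
force: [0.6, -0.5, 0.2]
grip_width: -0.005
grip_force: 0.0
```

{"name": "drive_tool", "arguments": {"commands": "0 0 -0.03 0 0 0 0;0 0 -0.02 0 0 0 0;0 0 0 0 0 0 0;0 0 0 0 0 0 0"}}

```text
time_s: 4.8
eef_pos: [448.2, 12.4, 73.1]
ee_rot: [-0.0, 0.227, 0.974, 0.0]
force: [-0.7, -0.0, 0.3]
grip_width: 0.0
grip_force: 0.0
```

{"name": "drive_tool", "arguments": {"commands": "0 0 -0.02 0 0 0 0;0 0 0 0 0 0 0;0 0 0 0 0 0 0"}}

```text
time_s: 5.05
eef_pos: [448.2, 12.4, 71.1]
ee_rot: [-0.0, 0.227, 0.974, -0.0]
force: [0.6, 0.6, -0.1]
grip_width: 0.003
grip_force: 0.0
```

{"name": "drive_tool", "arguments": {"commands": "0 0 -0.01 0 0 0 0;0 0 0 0 0 0 0;0 0 0 0 0 0 0"}}

```text
time_s: 5.3
eef_pos: [448.2, 12.4, 70.1]
ee_rot: [-0.0, 0.227, 0.974, 0.0]
force: [-0.0, 0.6, -0.1]
grip_width: 0.001
grip_force: 0.0
```

Run:
```python
from h import *
s=sense();p=capture('wrist');a=p['pixels'][100:300,180:480];b=capture('side')['pixels'][130:230,210:360]
cv2.imwrite('pics/w3.png',np.vstack([cv2.resize(a,(600,300)),cv2.resize(b,(600,300))]))
```

```text
(no output)
```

View pics/w3.png

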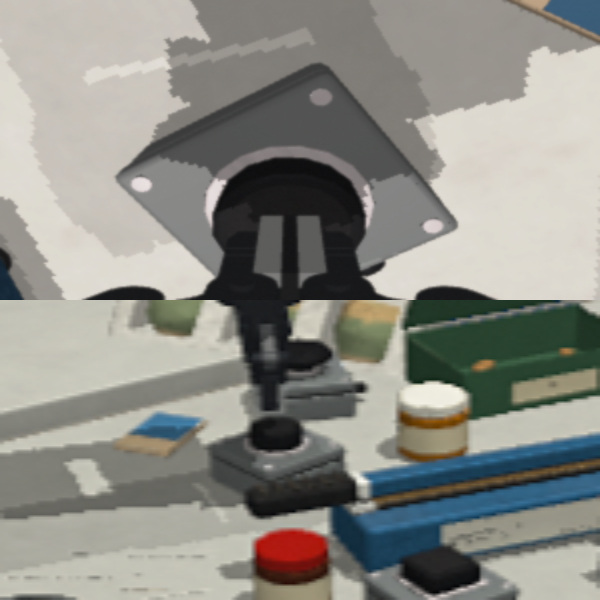

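The wrist crop shows the fingertips over the cap; the side crop shows a gap of a few mm still. Continue down in small steps until contact.

{"name": "drive_tool", "arguments": {"commands": "0 0 -0.02 0 0 0 0;0 0 0 0 0 0 0;0 0 0 0 0 0 0"}}

```text
time_s: 5.65
eef_pos: [448.2, 12.4, 68.1]
ee_rot: [-0.0, 0.227, 0.974, -0.0]
force: [-0.3, -0.4, -0.0]
grip_width: 0.0
grip_force: 0.0
```

{"name": "drive_tool", "arguments": {"commands": "0 0 -0.02 0 0 0 0;0 0 0 0 0 0 0;0 0 0 0 0 0 0"}}

```text
time_s: 5.9
eef_pos: [448.2, 12.4, 66.1]
ee_rot: [-0.0, 0.227, 0.974, -0.0]
force: [-0.3, -0.0, -0.1]
grip_width: 0.001
grip_force: 0.0
```

Run:
```python
from h import *
s=sense();print(s['force'],s['eef_pos']);P=[capture(n) for n in('scene','side')]
for p in P:
    f,A,o=cam(p)
    for z in (-17,0): c=A.T@(s['eef_pos']+[0,0,z]-o);print(c[:2]/c[2]*f+[p['cx'],p['cy']])
a,b=P[0]['pixels'],P[1]['pixels']
cv2.imwrite('pics/w4.png',np.vstack([cv2.resize(a[140:215,220:320],None,fx=4,fy=4),cv2.resize(b[135:210,235:335],None,fx=4,fy=4)]))
```

```text
[-0.26898479 -0.00047204 -0.08820348] [448.18821252  12.4149704   66.07945911]
[261.58611894 184.24196347]
[261.33949212 179.36792243]
[278.1446634  176.87384924]
[277.88090268 172.00991208]
```

View pics/w4.png

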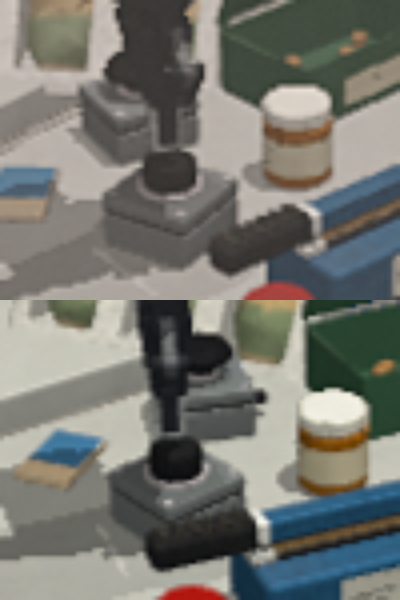

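The fingertips appear ~8 px higher than projected (scene row 176, side row 169), so they're physically shorter than nominal; still a few mm above the cap. Keep stepping until force shows.

{"name": "drive_tool", "arguments": {"commands": "0 0 -0.02 0 0 0 0;0 0 0 0 0 0 0;0 0 0 0 0 0 0"}}

```text
time_s: 6.25
eef_pos: [448.2, 12.4, 64.1]
ee_rot: [-0.0, 0.227, 0.974, 0.0]
force: [-0.1, 0.2, -0.6]
grip_width: -0.001
grip_force: 0.0
```

{"name": "drive_tool", "arguments": {"commands": "0 0 -0.02 0 0 0 0;0 0 0 0 0 0 0;0 0 0 0 0 0 0"}}

```text
time_s: 6.5
eef_pos: [448.2, 12.4, 62.1]
ee_rot: [-0.0, 0.227, 0.974, -0.0]
force: [-0.4, 0.6, 0.2]
grip_width: -0.004
grip_force: 0.0
```

{"name": "drive_tool", "arguments": {"commands": "0 0 -0.02 0 0 0 0;0 0 0 0 0 0 0;0 0 0 0 0 0 0"}}

```text
time_s: 6.75
eef_pos: [448.2, 12.4, 60.1]
ee_rot: [-0.0, 0.227, 0.974, -0.0]
force: [-0.1, -0.7, -0.1]
grip_width: 0.005
grip_force: 0.0
```

Run:
```python
from h import *
s=sense();print(s['force'],s['eef_pos'],s['tau']);w=capture('wrist')['pixels'];P=[capture(n) for n in('scene','side')]
a,b=P[0]['pixels'],P[1]['pixels']
i=np.vstack([cv2.resize(a[140:215,220:320],None,fx=4,fy=4,interpolation=2),cv2.resize(b[135:210,235:335],None,fx=4,fy=4,interpolation=2)])
cv2.imwrite('pics/w5.png',np.hstack([i,cv2.resize(w[125:325,260:390],(390,600))]))
```

```text
[-0.09452111 -0.66869483 -0.09339353] [448.1747674   12.39084447  60.08284134] [-4.15744231e-03 -3.64264762e+01 -1.92869264e+01 -4.74116896e-04
 -1.37859170e-02  9.38371983e-06]
```

View pics/w5.png

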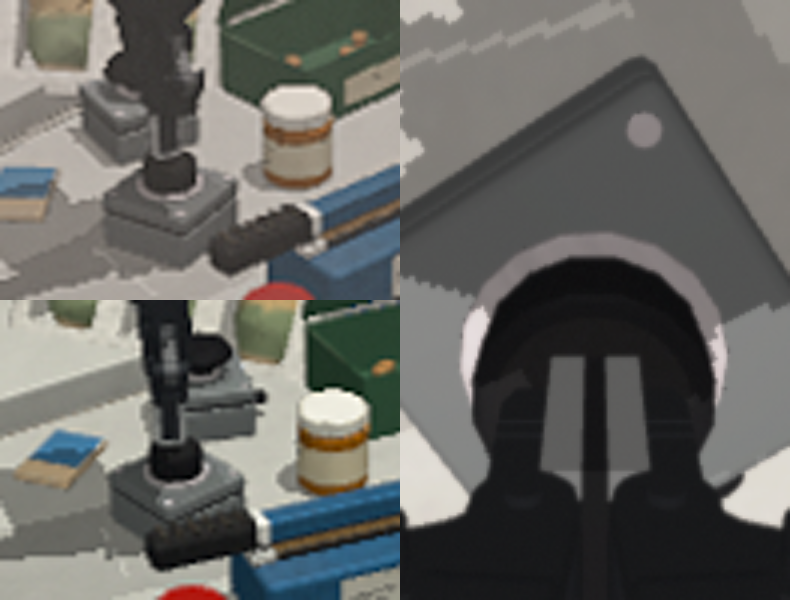

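The tips (scene crop ≈170,150) are now just at the cap's top; no force yet. Continue.

{"name": "drive_tool", "arguments": {"commands": "0 0 -0.02 0 0 0 0;0 0 0 0 0 0 0"}}

```text
time_s: 7.07
eef_pos: [448.1, 12.4, 57.9]
ee_rot: [-0.0, 0.227, 0.974, 0.0]
force: [-0.4, 0.0, -0.4]
grip_width: 0.005
grip_force: 0.0
```

{"name": "drive_tool", "arguments": {"commands": "0 0 -0.02 0 0 0 0;0 0 0 0 0 0 0"}}

```text
time_s: 7.23
eef_pos: [448.1, 12.4, 55.8]
ee_rot: [-0.0, 0.227, 0.974, 0.0]
force: [0.6, -0.4, -0.3]
grip_width: 0.003
grip_force: 0.0
```

{"name": "drive_tool", "arguments": {"commands": "0 0 -0.02 0 0 0 0"}}

```text
time_s: 7.32
eef_pos: [448.4, 12.4, 54.2]
ee_rot: [0.0, 0.227, 0.974, 0.0]
force: [-0.3, -0.3, -0.7]
grip_width: 0.002
grip_force: 0.0
```

Run:
```python
from h import *
s=sense();print(s['force'],s['eef_pos'],s['tau'],s['wrist_torque'])
a=cv2.imread('pics/scene.png');b=cv2.imread('pics/side.png')
P=[capture(n)['pixels'] for n in('scene','side')]
z=lambda i:cv2.resize(i,(400,300),interpolation=cv2.INTER_NEAREST)
c=lambda a,b:np.vstack([z(a[160:205,232:292]),z(b[153:198,249:309])])
cv2.imwrite('pics/w6.png',np.hstack([c(a,b),c(*P)]))
```

```text
[-0.31355337 -0.3154203  -0.69935762] [448.35790383  12.38771353  54.2410167 ] [ 2.01930245e-02 -3.68744516e+01 -1.89222050e+01 -1.06277555e-03
  1.52625223e-01  6.88223452e-06] [0.03829669 0.00262431 0.02115387]
```

View pics/w6.png

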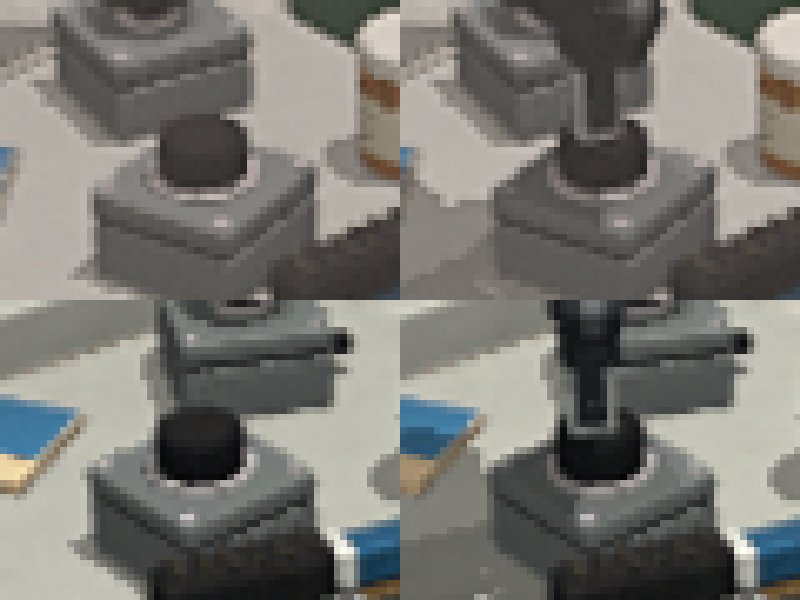

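The before/after crops show the tip edge (scene ≈181, side ≈173) now at about the middle of the cap's top: contact is imminent at TCP z ≈ 54. I continue by force, with small steps.

{"name": "drive_tool", "arguments": {"commands": "0 0 -0.02 0 0 0 0"}}

```text
time_s: 7.5
eef_pos: [448.4, 12.4, 52.3]
ee_rot: [0.0, 0.227, 0.974, 0.0]
force: [-0.4, -0.9, 4.1]
grip_width: -0.003
grip_force: 1.4
```

{"name": "drive_tool", "arguments": {"commands": "0 0 -0.02 0 0 0 0"}}

```text
time_s: 7.58
eef_pos: [448.4, 12.3, 50.2]
ee_rot: [0.0, 0.227, 0.974, -0.0]
force: [0.0, -0.1, 2.5]
grip_width: -0.001
grip_force: 1.4
```

{"name": "drive_tool", "arguments": {"commands": "0 0 -0.02 0 0 0 0"}}

```text
time_s: 7.67
eef_pos: [448.4, 12.4, 48.1]
ee_rot: [0.0, 0.227, 0.974, 0.0]
force: [-0.6, 0.0, 2.9]
grip_width: -0.003
grip_force: 1.4
```

{"name": "drive_tool", "arguments": {"commands": "0 0 -0.02 0 0 0 0"}}

```text
time_s: 7.75
eef_pos: [448.3, 12.4, 46.1]
ee_rot: [0.0, 0.227, 0.974, 0.0]
force: [0.3, 0.2, 2.7]
grip_width: 0.001
grip_force: 1.4
```

Contact at z≈53, moving at 3 N as stated. Continue to the stop.

{"name": "drive_tool", "arguments": {"commands": "0 0 -0.02 0 0 0 0"}}

```text
time_s: 7.83
eef_pos: [448.3, 12.4, 44.0]
ee_rot: [0.0, 0.227, 0.974, 0.0]
force: [0.4, -0.1, 3.7]
grip_width: -0.003
grip_force: 1.4
```

{"name": "drive_tool", "arguments": {"commands": "0 0 -0.01 0 0 0 0;0 0 0 0 0 0 0"}}

```text
time_s: 8.0
eef_pos: [448.4, 12.4, 43.1]
ee_rot: [0.0, 0.227, 0.974, 0.0]
force: [-1.0, 0.5, 4.4]
grip_width: 0.001
grip_force: 2.2
```

{"name": "drive_tool", "arguments": {"commands": "0 0 -0.01 0 0 0 0;0 0 0 0 0 0 0"}}

```text
time_s: 8.17
eef_pos: [448.4, 12.4, 42.3]
ee_rot: [0.0, 0.227, 0.974, 0.0]
force: [-1.5, 0.1, 6.9]
grip_width: -0.003
grip_force: 3.4
```

Force rises: the round key is fully in (stop at TCP z≈43.5). Up and over to the grey square key.

{"name": "drive_tool", "arguments": {"commands": "0 0 0.2 0 0 0 0;0 0 0.4 0 0 0 0;0 0 0.4 0 0 0 0;0 0 0.2 0 0 0 0;-0.045 -0.36 0 0 0 0 0;-0.045 -0.36 0 0 0 0 0;-0.045 -0.36 0 0 0 0 0;-0.045 -0.36 0 0 0 0 0;-0.045 -0.36 0 0 0 0 0;-0.045 -0.36 0 0 0 0 0;-0.04 -0.36 0 0 0 0 0;0 0 0 0 0 0 0;0 0 0 0 0 0 0;0 0 0 0 0 0 0"}}

```text
time_s: 9.33
eef_pos: [417.0, -239.1, 161.8]
ee_rot: [-0.0, 0.227, 0.974, 0.0]
force: [1.1, 0.7, -0.8]
grip_width: -0.001
grip_force: 0.0
```

```bash
cat > m.py <<'E'
from h import *
s=sense();print(s['eef_pos'],s['force'],s['joints'].round(2));p=capture('wrist')
for o,z in [('control_top',67),('heat_top',67),('vent_top',57),('slim_jar',35),('impulse_sealer',50),('roll',13),('brush',9)]:
    for b in boxes_of(p,o)[:3]: print(o,np.round(b['position']),round(b['confidence'],2),at(p,b['position'],z,s))
# dark, unsaturated blobs outside the gripper
g=p['pixels'].max(2);m=(g<50).astype(np.uint8);n,l,st,ce=cv2.connectedComponentsWithStats(m)
for i in range(1,n):
    if st[i,4]>400: print('dark',st[i],ce[i].round(),at(p,ce[i],67,s))
E
python3 m.py
```

```text
[ 417.04034587 -239.06161415  161.7960207 ] [ 1.06096459  0.68383896 -0.83942205] [-0.76  0.27  1.71  0.    1.16 -1.88]
control_top [310. 204.] 0.59 [ 416.5 -250.9   67. ]
vent_top [628.  93.] 0.84 [447.5   0.5  57. ]
slim_jar [357.  81.] 0.86 [ 349.3 -176.1   35. ]
impulse_sealer [453. 207.] 0.6 [ 477.  -146.8   50. ]
impulse_sealer [309. 205.] 0.21 [ 421.5 -255.3   50. ]
roll [166. 231.] 0.84 [ 392.  -400.8   13. ]
brush [173. 313.] 0.84 [ 475.8 -450.7    9. ]
brush [624.  94.] 0.29 [464.1  35.5   9. ]
dark [ 418   36   58  122 5154] [447.  97.] [ 388.4 -125.5   67. ]
dark [ 606   64   34   55 1498] [625.  94.] [443.4  -9.8  67. ]
dark [   23   169   614   231 43865] [313. 352.] [ 544.3 -313.1   67. ]
dark [ 279  171   62   63 2445] [310. 202.] [ 415.5 -250.4   67. ]
```

Square key: dark blob and detector agree at (416,-251). Move over it and down.

{"name": "drive_tool", "arguments": {"commands": "-0.01 -0.12 -0.2 0 0 0 0;0 0 -0.3 0 0 0 0;0 0 -0.25 0 0 0 0;0 0 -0.15 0 0 0 0;0 0 -0.1 0 0 0 0;0 0 -0.03 0 0 0 0;0 0 0 0 0 0 0;0 0 0 0 0 0 0"}}

```text
time_s: 10.4
eef_pos: [416.7, -252.0, 60.0]
ee_rot: [0.001, 0.227, 0.974, -0.0]
force: [0.3, -0.0, 1.4]
grip_width: 0.001
grip_force: 0.0
```

Run:
```python
from h import *
s=sense();print(s['eef_pos'],s['force']);p=capture('wrist')
g=p['pixels'].max(2);print((g[150:290:6,270:380:5]))
```

```text
[ 416.68524594 -251.96235662   60.03351323] [ 0.3067882  -0.03202033  1.44581605]
[[142 142 143 146 144 144 143 143 142 142 142 143 135  68  68  74  70  69
  141 142 141 143]
 [144 143 143 143 143 143 143 141 142 143  86  68  69  79  69  82  90  92
   85 169 169 143]
 [144 146 145 144 144 143 142 135  68  68  74  71  75  87  95 116 191 153
   90 122 143 143]
 [143 143 144 143 144  87  68  69  78  70  82  90  92  92  93  92 154 161
  115  99 143 142]
 [143 143 140  68  68  74  70  74  88  91  93  92  93  93  93  93  93  93
   93  90 105 144]
 [106  67  69  77  69  82  89  92  93  93  93  93  93  93  93  93  93  93
   93  93  86 143]
 [ 73  69  75  88  89  91  91  92  92  94  93  93  93  93  92  98  93  93
   92  92  91  88]
 [ 83  89  91  91  91  91  92  92  91  92  93  93  94 142 148 148  93  94
   93  93  93  87]
 [ 92  92  92  92  92  92  91  92  92  92 123 148 148 100  53 149 137  93
   93  92  92  91]
 [ 91  92  92  92  92  92  92  95 143 148 144  42  18  20  18  21 149  94
   91  91  92  91]
 [ 92  92  92  92  92 129 148 147  99  18  19  18  17  21  23  20 138 148
   91  92  92 
[... 514 characters left out ...]
1  25 103 105  41  30  29  24
   22  18 149  97]
 [151 151  59  24  34  46  46  31 100 104 100  24 104 104  68  31  31  31
   23  23 105 236]
 [150 151 150  37  45  31  29  29 104 105  99  26 104 104 100  31  29  32
   40  34  20 229]
 [150 150 149 148  41  32  31  31 103 104  99  25 104 104 101  32  31  30
   46  39  30 141]
 [186 149 149 150  95  36  36  38 104 104  83  24 102 105 104  37  38  34
   48  44  36 138]
 [234 136 149 150  96  31  31  29 104 104  82  24 102 104 104  29  29  30
   35  86 145 145]
 [235 234 145 148  35  29  30  30  72 134  88  34 130 134  67  30  30  29
   74 144 134 223]
 [234 234 225  48  30  30  29  30  29  31  91  35 130  30  31  29  29  31
   30 105 234 234]]
```

Tips sit inside the square cap. Press.

{"name": "drive_tool", "arguments": {"commands": "0 0 -0.03 0 0 0 0;0 0 -0.03 0 0 0 0;0 0 -0.02 0 0 0 0"}}

```text
time_s: 10.7
eef_pos: [416.5, -251.9, 51.4]
ee_rot: [0.001, 0.227, 0.974, -0.0]
force: [0.5, 0.3, 2.5]
grip_width: -0.002
grip_force: 1.4
```

{"name": "drive_tool", "arguments": {"commands": "0 0 -0.02 0 0 0 0;0 0 -0.02 0 0 0 0"}}

```text
time_s: 10.87
eef_pos: [416.5, -251.9, 47.3]
ee_rot: [0.0, 0.227, 0.974, -0.0]
force: [1.2, -0.1, 2.7]
grip_width: 0.003
grip_force: 1.4
```

{"name": "drive_tool", "arguments": {"commands": "0 0 -0.02 0 0 0 0;0 0 -0.015 0 0 0 0"}}

```text
time_s: 11.03
eef_pos: [416.5, -251.8, 43.6]
ee_rot: [0.0, 0.227, 0.974, -0.0]
force: [0.4, -1.1, 2.5]
grip_width: 0.002
grip_force: 1.6
```

{"name": "drive_tool", "arguments": {"commands": "0 0 -0.01 0 0 0 0;0 0 0 0 0 0 0"}}

```text
time_s: 11.2
eef_pos: [416.5, -251.8, 42.8]
ee_rot: [0.0, 0.227, 0.974, -0.0]
force: [1.3, -1.2, 4.7]
grip_width: -0.001
grip_force: 2.7
```

Square key is in. Raise, and estimate where the black draped thing is (visual hull from the stored pictures) before going to the bar key.

{"name": "drive_tool", "arguments": {"commands": "0 0 0.2 0 0 0 0;0 0 0.4 0 0 0 0;0 0 0.4 0 0 0 0;0 0 0.4 0 0 0 0;0 0 0.3 0 0 0 0;0.3 -0.05 0 0 0 0 0;0.3 -0.05 0 0 0 0 0;0 0 0 0 0 0 0;0 0 0 0 0 0 0"}}

```text
time_s: 11.95
eef_pos: [476.3, -261.2, 211.5]
ee_rot: [-0.001, 0.227, 0.974, 0.001]
force: [-0.6, -0.3, -0.6]
grip_width: 0.0
grip_force: 0.0
```

Run:
```python
from h import *
A=[]
s=sense();print(s['eef_pos'])
w=capture('wrist');ps=capture('scene');pd=capture('side')
for b in boxes_of(w,'heat_top')[:3]: print(b['position'],b['confidence'],at(w,b['position'],67,s))
m=(w['pixels'].max(2)<50).astype(np.uint8);n,l,st,ce=cv2.connectedComponentsWithStats(m)
for i in range(1,n):
    if st[i,4]>400: print('dark',st[i],ce[i].round(),at(w,ce[i],67,s))
X=np.stack(np.meshgrid(np.arange(350,900,10),np.arange(-800,-200,10),np.arange(0,600,10),indexing='ij'),-1).reshape(-1,3)
ok=np.ones(len(X),bool)
s1=dict(s);s1['eef_pos']=np.array([440.07,1.72,288.3])
for p,f,ss in ((ps,'scene',None),(pd,'side',None),(w,'w1',s1)):
    im=cv2.imread(f'pics/{f}.png').max(2);mk=(im<45)
    if f!='w1':
        n,l,st,ce=cv2.connectedComponentsWithStats(cv2.morphologyEx(mk.astype(np.uint8),cv2.MORPH_CLOSE,np.ones((5,5))))
        st[0,4]=0; st[ce[:,0]<390,4]=0; i=st[:,4].argmax(); mk=l==i; print(f,st[i])
    fo,R_,o=cam(p,ss);c=(X-o)@R_;u=c[:,:2]/c[:,2:]*fo+[p['cx'],p['cy']];u=u.round().astype(int)
    inn=(c[:,2]>0)&(u[:,0]>=0)&(u[:,0]<640)&(u[:,1]>=0)&(u[:,1]<400)
    h=np.zeros(len(X),bool);h[inn]=mk[u[inn,1],u[inn,0]]
    ok&= h if f!='w1' else (h|~inn)
V=X[ok]
for z in range(0,600,40):
    v=V[V[:,2]==z]
    if len(v): print(z,len(v),v.min(0)[:2],v.max(0)[:2],'nearest to heat',np.hypot(v[:,0]-575,v[:,1]+300).min().round())
```

```text
[ 476.33693845 -261.16638569  211.45654907]
[353.8, 249.5] 0.72 [ 549.7 -264.6   67. ]
[361.5, 273.6] 0.45 [ 577.4 -268.7   67. ]
[341.7, 20.5] 0.38 [ 360.4 -187.8   67. ]
dark [ 403    0   47   70 2395] [426.  34.] [ 400.2 -129.4   67. ]
dark [ 569    0   56   44 1972] [596.  19.] [451.4  -1.8  67. ]
dark [ 279   93   53   55 1764] [305. 120.] [ 417.5 -250.7   67. ]
dark [ 616  188   24  129 1338] [629. 243.] [663.  -18.7  67. ]
dark [   37   244   576   156 51056] [289. 344.] [ 620.2 -374.2   67. ]
scene [ 430  133   96  126 5236]
side [  395   148   171   231 17620]
0 228 [ 600 -630] [ 890 -370] nearest to heat 187.0
40 399 [ 550 -630] [ 890 -340] nearest to heat 169.0
80 527 [ 500 -650] [ 890 -370] nearest to heat 166.0
120 630 [ 430 -660] [ 890 -390] nearest to heat 169.0
160 678 [ 380 -670] [ 890 -410] nearest to heat 155.0
200 620 [ 350 -680] [ 880 -440] nearest to heat 161.0
240 512 [ 350 -690] [ 790 -470] nearest to heat 179.0
280 391 [ 350 -710] [ 700 -500] nearest to heat 200.0
320 239 [ 350 -710] [ 610 -550] nearest to heat 252.0
360 111 [ 350 -710] [ 510 -590] nearest to heat 307.0
400 15 [ 350 -700] [ 410 -640] nearest to heat 378.0
```

The black thing stays >100 mm from the bar key (on its −y side). Move above the bar key.

{"name": "drive_tool", "arguments": {"commands": "0.3 -0.1 0 0 0 0 0;0.3 -0.1 -0.1 0 0 0 0;0.3 -0.1 -0.2 0 0 0 0;0 0 -0.2 0 0 0 0;0 0 0 0 0 0 0;0 0 0 0 0 0 0;0 0 0 0 0 0 0"}}

```text
time_s: 12.73
eef_pos: [565.9, -291.8, 164.6]
ee_rot: [0.001, 0.228, 0.974, -0.0]
force: [0.6, -0.4, 1.4]
grip_width: 0.002
grip_force: 0.0
```

```bash
python3 m.py
```

```text
[ 565.90549454 -291.84976382  164.56422258] [ 0.58618548 -0.37864483  1.37962848] [-0.66  0.6   1.2  -0.    1.33 -1.77]
control_top [282.  10.] 0.77 [ 434.9 -259.2   67. ]
control_top [290.  25.] 0.2 [ 445.2 -258.2   67. ]
heat_top [328. 214.] 0.69 [ 580.8 -295.9   67. ]
impulse_sealer [469. 152.] 0.85 [ 589.3 -171.1   50. ]
roll [116.  52.] 0.7 [ 386.1 -401.1   13. ]
brush [133. 168.] 0.96 [ 474.4 -450.5    9. ]
brush [328. 214.] 0.29 [ 598.9 -303.7    9. ]
dark [258   0  60  28 911] [285.  10.] [ 435.6 -257.1   67. ]
dark [ 434    0   43  289 1085] [450. 101.] [ 541.9 -176.6   67. ]
dark [ 290  187   77   55 1909] [329. 213.] [ 580.3 -294.9   67. ]
dark [    0   204   612   196 67611] [248. 322.] [ 640.4 -405.3   67. ]
```

Bar key: blob and detector agree at (580.5,-295). Go down.

{"name": "drive_tool", "arguments": {"commands": "0.14 -0.03 -0.15 0 0 0 0;0 0 -0.3 0 0 0 0;0 0 -0.25 0 0 0 0;0 0 -0.2 0 0 0 0;0 0 -0.1 0 0 0 0;0 0 -0.03 0 0 0 0;0 0 0 0 0 0 0;0 0 0 0 0 0 0"}}

```text
time_s: 13.8
eef_pos: [580.8, -295.1, 61.1]
ee_rot: [0.001, 0.227, 0.974, -0.0]
force: [-0.5, -0.1, 1.1]
grip_width: 0.002
grip_force: 0.0
```

Run:
```python
from h import *
s=sense();print(s['eef_pos'],s['force']);p=capture('wrist')
g=p['pixels'].max(2);print((g[190:290:6,260:390:5]))
```

```text
[ 580.82967352 -295.05187532   61.12640302] [-0.51135708 -0.10960437  1.09296832]
[[ 72  73  84  73  86  94  97  96  96  96  96  97  97  97  98  98  98  98
   99  98  97  98  92 149 150 151]
 [ 74  79  92  96  97  97  97  97  97  96  97  97  97  97  97  98  98  99
   98  98  96  97 118  85 151 151]
 [ 94  97  97  97  96  97  97  97  97  97  97  97  97  97  97  97  98  97
   97 107 149 153 154  93 148 149]
 [ 96  97  97  96  97  97  97  96  97  96  97  96  97  97  97  97  98 144
  153 153  71  25 155 151  88 149]
 [149  97  97  97  97  97  97  97  97  97  97  96  97  96 128 153 154 105
   22  18  20  20  20 152  94 146]
 [161 161 160  97  97  97  97  97  96 105  98 107 150 153 148  39  19  21
   20  19  24  25  26 107 155  89]
 [159 160 160 160 160 159 151  97  99 194 184 152  71  20  21  21  20  22
   24  25  26  26  26  23 154 103]
 [160 160 160 160 159 117 129 154 155 104  22  20  20  20  20  24  25  25
   27  30  33  32  31  26  90 238]
 [159 159 160 122 152 155 148  31  19  18  20  20  23  25  26  25  27  31
   32  31  33  33  32  26  24 237]
 [153 195 158 154  70  20  21  19  21  22  67 102  99  26 102 102  39  33
   33  31  32  32  33  33  24  71]
 [245 241  21  20  21  20  22  29  36  24 105 110 105  26 110 110  59  34
   31  32  33  30  33  33  26  55]
 [240  20  20  20  26  34  42  45  32  31 108 110 105  28 109 110  90  32
   33  35  50  42  38  64 152 153]
 [235  26  32  40  45  35  48  33  32  32 110 109 104  27 110 109 106  31
   32  32  48 152 154 153 153 153]
 [151  43  46  48  51  50  50  32  32  34 110 109  90  26 109 109 110  32
   33  33 154 153 153 153 152 152]
 [242  42  49  50  48  47  45  33  32  31 110 110  87  26 108 110 109  32
   31  32 152 153 153 151 152 152]
 [241 241  44  50  50  50  34  32  32  35 109 110  71  26 106 110 110  31
   32  31 107 152 152 151 144 236]
 [240 241 163  43  50  46  32  31  31  32  32  36  97  38 141  31  31  32
   32  31  32 142 240 243 242 240]]
```

Tips are within the bar's span. Press.

{"name": "drive_tool", "arguments": {"commands": "0 0 -0.03 0 0 0 0;0 0 -0.03 0 0 0 0;0 0 -0.03 0 0 0 0"}}

```text
time_s: 14.1
eef_pos: [580.5, -294.8, 51.0]
ee_rot: [0.001, 0.227, 0.974, -0.0]
force: [-0.2, 0.4, 2.4]
grip_width: -0.001
grip_force: 1.4
```

{"name": "drive_tool", "arguments": {"commands": "0 0 -0.02 0 0 0 0;0 0 -0.02 0 0 0 0"}}

```text
time_s: 14.27
eef_pos: [580.5, -294.8, 46.9]
ee_rot: [0.0, 0.227, 0.974, -0.0]
force: [1.3, 0.5, 3.4]
grip_width: 0.004
grip_force: 1.4
```

{"name": "drive_tool", "arguments": {"commands": "0 0 -0.02 0 0 0 0;0 0 -0.015 0 0 0 0"}}

```text
time_s: 14.43
eef_pos: [580.5, -294.7, 43.2]
ee_rot: [0.0, 0.227, 0.974, -0.0]
force: [1.5, -1.0, 5.9]
grip_width: -0.001
grip_force: 2.2
```

{"name": "drive_tool", "arguments": {"commands": "0 0 -0.01 0 0 0 0;0 0 0 0 0 0 0"}}

```text
time_s: 14.6
eef_pos: [580.5, -294.8, 42.6]
ee_rot: [0.0, 0.227, 0.974, -0.0]
force: [0.3, 0.1, 6.3]
grip_width: -0.004
grip_force: 3.1
```

Bar key is in. Retreat and hand in.

{"name": "drive_tool", "arguments": {"commands": "0 0 0.2 0 0 0 0;0 0 0.4 0 0 0 0;0 0 0.4 0 0 0 0;0 0 0.3 0 0 0 0;0 0 0 0 0 0 0;0 0 0 0 0 0 0;0 0 0 0 0 0 0;0 0 0 0 0 0 0"}}

```text
time_s: 15.27
eef_pos: [579.6, -294.2, 170.2]
ee_rot: [-0.002, 0.227, 0.974, 0.001]
force: [-0.9, 0.5, 0.0]
grip_width: 0.001
grip_force: 0.0
```

```bash
python3 -c "
from rig import *
print(sense()['force'],finish_job())"
```

```text
the job is handed in; nothing more can be done
[-0.87531644  0.4886179   0.01736041] None
```

I pressed the round, square and bar keys fully in, in that order, with readings of about 7 N at most, never went near the mushroom stop, felt no contact with anything else, and handed the job in at about 15 s; no verdict came back.

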